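Check the bakery's dial scale with weights from the sliding-lid box

ROBOT

A 6-joint arm with a two-finger parallel gripper is mounted at the origin on the work surface. World frame = base frame: x ahead of the robot, y to its left, z up, the work surface at z = 0. Lengths are in m, angles in degrees, forces in N, time in s.
With the tool pointing down it reaches from about 0.35 to 0.875 m from the base axis. Payload 4.2 kg.
Tool frame: the origin (TCP) lies on the centre line of the jaws, within the pads' length; the fingertips stand 19 mm ahead of it and the grasp point (between the pads) is the TCP; z points along the fingers, y is the line along which they close (so a half turn about z gives the same grasp; the last joint's range is limited). The gripper opens to 87 mm and grips with 3 to 60 N. Pads are 19 mm wide; open, the fingers measure 117 mm over their backs; the gripper's body (75 mm by 190 mm) begins 51 mm behind the grasp point.
Start: joints at [-57.548, 22.042, 0.453, 0, -68.411, -14.817], TCP at [0.189, -0.596, 0.242] pointing down, gripper open.
Joint ranges: [-179.83, 179.83], [-69.29, 118.12], [-61.27, 80.66], [-181.25, 117.63], [-171.15, -9.14], [-177.46, 177.46]. Speed limits (degrees/s): [159.86, 159.86, 180, 180, 180, 180].

INTERFACE

Orientations are given as a 3x3 rotation matrix whose columns are the frame's x, y, z axes.
In Python, from station import sense, capture, finish_job, search_frame, masks_of gives the robot as it stands.
- The arm moves only by the tool drive_tool, never from a script. Its argument "rows" is a list of rows, each a list of 7 numbers: the opening in per cent of the stroke, from 0 (shut) to 100 (fully open), then the shift along the world's x, y, z in mm, then the turn, a rotation vector about the world's x, y, z in rad. In form: [[fingers, dx, dy, dz, wx, wy, wz], ...]. A call has 1 to 5 rows; each row shifts and turns the commanded pose from where the row before left it; what a row does not reach is not made up. A row lasts 1/12 s, in which the tool goes at most 41.7 mm and 7.16 degrees, less where a joint would pass 70% of its speed; a pose out of reach is approached as far as the arm can. A call is refused whole if a number of a shift passes 41.7 or a number of a turn 0.125, either way. A call with a gripper value outside its range is refused whole. The fingers move at their own pace and stop on an object; the grip force is fixed at half the most. Time passes only in rows, so rows that do not move let the fingers close. It gives the time, the measured TCP pose, the force, the opening and the grip force at its end, in the units of the state.
- sense(): the state, without advancing time (a new reading comes with each control period).
- capture(name): name is "scene" or "top" or "wrist"; returns a dict with "frame" (384x512x3 uint8, red, green, blue), "z_map" (384x512 float32, m along the optical axis (not along the pixel's ray), 0 where there is no reading), "fx", "fy", "cx", "cy" (pixels), "distortion" ([k1, k2, p1, p2, k3] as OpenCV has them; the pictures are not rectified), "R" (3x3) and "t" (3): a world point X has camera coordinates R X + t; the wrist camera has in their place "T_tool_cam" (4x4, takes a point from camera to tool coordinates, whose origin is the TCP and whose axes are the flange's). Camera axes: x right, y down, z forward; pixel columns grow to the right and rows downward; lengths in m; the calibration is good to about 2 mm. A picture is of the moment at which its call begins: read the wrist's pose just before it.
- finish_job(): hands the job in; it is judged then, once.
Trained networks look in a picture, given as the dict that the camera call returned (one of the last four; its "shot" number tells which), for a name from the list of things; names that differ only in an ending like _2 or _b are one class to them, and where a whole thing is asked for, a point or a joint stands for the part that bears it (a point fixed in the world has none). Each returns a list of dicts, best first, with "p" (0 to 1); they miss things now and then, are a little off and sometimes report something else, mostly with a low value. They report only what shows in the picture. A call takes as long as a camera call. They do not tell look-alikes from the thing itself.
- search_frame(label, picture): "xy" ([column, row] in pixels, amid what is visible of it).
- masks_of(label, picture): "region" (384x512 bool, what is visible of it) and "xy" ([column, row] in pixels, amid what is visible of it).
The state is a dict: "time_s": time; "joints": joint angles; "joint_velocities": joint speeds; "effort": joint torques, N m; "tcp_pos": TCP position; "ee_rot": TCP orientation; "wrist_force": force on the tool from outside, world axes, zero at the start; "moment": the same for the moment, N m; "gripper_width": opening from 0.0 (shut) to 1.0 (fully open); "gripper_force": force on a finger pad.
Only numpy, scipy, OpenCV 4.12 (cv2) and the standard library are available. Lean on these libraries where they do the work, as an engineer would, in place of code of your own. Each camera call takes 0.05 s, during which the arm holds its last target. There are 200 camera calls.

TASK

Check the dial scale at 700 grams: slide the lid of the wooden weight box out along its grooves and lay it flat on the table, then stand the two biggest weights, the 500 g and the 200 g, gently on the scale's platform, upright and wholly on it, and let go, so that nothing but those two weighs on it. Leave the two small weights standing in the box and let no weight tip over; never press the platform past its 1 kg full load, and do not disturb the jar, the flour shaker, the loaf and the dough scraper.

Things in the scene. Friction and masses are not known exactly. Their poses are not given: they have to be found in the camera images.
- weight_box: Wooden box fixed to the table, 204 (x) x 112 (y) x 92 mm high, open on top under its lid. Origin: centre of its underside; +x points to the end where the lid slides out. Floor 8 mm thick; inside 188 x 92 mm, parted by three dividers (tops 30 mm above the table) into four compartments 44 mm long, centres at x = -72, -24, 24, 72 mm, one standing weight in each, in any order.
- lid_exit (a point): Middle of the +x end of the box, on the groove floor, 80 mm above the table: the lid passes over this low end. The grooves along the two long sides are 7 mm high and 5 mm deep, under 5 mm lips; the -x end is closed up to 92 mm.
- lid_bar (a point): Centre of the bar across the middle of the loose wooden lid (196 x 99.5 x 5 mm, 0.08 to 0.15 kg). Bar 14 mm thick along x (the sliding way), 64 mm long along y, 18 mm high; this point is 14 mm above the lid's underside. 94 mm above the table in the box; 5 to 29 mm towards +x from the box's middle at the start, 200 mm when the lid clears the grooves; laid flat on the table, 14 mm high.
- w500_mid (a point): The 500 g weight, the biggest: stainless knob weight, 67 mm high in all; this point is on its axis half-way up (33.5 mm above its underside). Body 38 mm across, 49 mm high; neck 15 mm across, 6 mm high; knob on top 24 mm across, 12 mm high. z is its axis.
- w200_mid (a point): The 200 g weight, second biggest: same shape, 51 mm high in all; this point is on its axis half-way up (25.5 mm above its underside). Body 28 mm across, 36 mm high; neck 11 mm across, 5 mm high; knob 18 mm across, 10 mm high.
- w100_mid (a point): The 100 g weight, stays in the box: same shape, 43 mm high in all, point half-way up. Body 22 mm across, 29 mm high; knob 14 mm across.
- w50_mid (a point): The 50 g weight, stays in the box: same shape, 34 mm high in all, point half-way up. Body 18 mm across, 22 mm high; knob 12 mm across.
- pan_top (a point): Centre of the upper face of the dial scale's square steel platform, 152 x 152 mm; x and y lie along its edges, z up. 158 mm above the table when empty. The scale stands at the left or the right of the box, fixed, its white housing 134 mm wide with a round dial on its front and back (-x and +x).
- scale_pan (a joint): How far the platform has sunk, in m: 0 empty, 0.020 at 1 kg (spring 490 N/m, damped; 0.0140 with 700 g); its stop is at 0.027.
- jar_mid (a point): Glass storage jar with a steel cap, 86 mm across, 130 mm high, about 0.45 kg, standing on the other side from the scale; point on its axis half-way up. Leave alone.
- loaf_mid (a point): Small loaf, 150 (x) x 75 (y) x 62 mm high, lying off the end of the box where the lid comes out, often under the lid's way, which passes above it; point at its centre, half-way up. Leave alone.
- shaker_mid (a point): Round aluminium flour shaker, 68 mm across, 97 mm high, about 0.22 kg, standing beyond the box; point on its axis half-way up. Leave alone.
- scraper_mid (a point): Dough scraper lying flat: steel blade 110 (x) x 150 (y) x 3 mm with a black grip, 30 mm wide, 16 mm high, along its +x edge (reaching to x = 55 mm); point at the centre of the blade, on the table. Leave alone.
Mind the look-alikes: they are no part of the job. Several things have the shape of the weight_box; the one meant has the colours described above.

How it is judged:
By the outcome, as a careful person would: the job done as asked, in the order asked, and still so for the second after the job is handed in, with the robot touching nothing.
It also fails if it takes over 72 s, if anything falls off the work surface, if the arm or the gripper's body presses on something with over 40 N, if the wrist force passes 120 N, or if a joint passes its speed limit or range.

## Working session

There is one attempt and no reset: what is moved stays moved. The work goes in short steps, Python scripts to look and compute and a tool call to move; the robot and the scene stay as the last step left them, time stands still between calls to the robot, and variables do not carry over. Pictures are saved under pics/ and viewed, at most 10 in all, crops included, and the job is handed in when it is done.

Besides the shell and the picture viewer there is one more tool, called as a command line: name --pt "numbers of a row" for each row, then --argument value for the rest. drive_tool: Moves the arm, as the interface text tells. Its arguments: {"type":"object","properties":{"rows":{"type":"array"}},"required":["rows"]}

```bash
mkdir -p pics; cat > h.py <<'E'
import numpy as np, cv2
from station import sense, capture, finish_job, search_frame, masks_of
def save(p,n): cv2.imwrite('pics/'+n+'.png',p['frame'][...,::-1])
def cam(p,s=None):
    if 'R' in p: R=np.array(p['R']);t=np.array(p['t']);return R.T,-R.T@t
    T=np.array(p['T_tool_cam']);Rw=np.array(s['ee_rot']);return Rw@T[:3,:3],Rw@T[:3,3]+np.array(s['tcp_pos'])
def rays(p,uv):
    K=np.array([[p['fx'],0,p['cx']],[0,p['fy'],p['cy']],[0,0,1]])
    u=cv2.undistortPoints(np.array(uv,float).reshape(-1,1,2),K,np.array(p['distortion'],float)).reshape(-1,2)
    return np.c_[u,np.ones(len(u))]
def at_z(p,uv,z,s=None):
    A,o=cam(p,s);d=rays(p,uv)@A.T
    return o+d*((z-o[2])/d[:,2:3])
def pts(p,mask,s=None):
    r,c=np.nonzero(mask&(p['z_map']>0));A,o=cam(p,s)
    return (rays(p,np.c_[c,r])*p['z_map'][r,c][:,None])@A.T+o
E
python3 - <<'E'
from h import *
for n in ('scene','top'):
    p=capture(n);save(p,n+'1');print(n)
    for l in ('weight_box','lid_bar','pan_top','w500_mid','w200_mid','jar_mid','loaf_mid','shaker_mid','scraper_mid'):
        for d in masks_of(l,p)[:3]:
            if d['p']<.3: continue
            q=pts(p,d['region'])
            if len(q)>5: print(l,round(d['p'],2),np.round(d['xy']),d['region'].sum(),np.round(np.percentile(q,5,axis=0),3),np.round(np.percentile(q,95,axis=0),3))
s=sense();print(s['ee_rot'],s['gripper_width'],s['wrist_force'])
E
```

```text
scene
weight_box 0.92 [ 83. 224.] 3339 [ 0.32  -0.616  0.006] [ 0.447 -0.428  0.091]
weight_box 0.63 [179. 174.] 2810 [ 0.292 -0.288  0.005] [ 0.406 -0.101  0.091]
weight_box 0.57 [223. 225.] 1768 [ 0.507 -0.229  0.004] [ 0.618 -0.036  0.091]
lid_bar 0.59 [227. 206.] 1629 [ 0.515 -0.201  0.08 ] [ 0.595 -0.024  0.099]
pan_top 0.94 [368. 131.] 1564 [0.488 0.326 0.152] [0.628 0.472 0.159]
w500_mid 0.63 [367. 135.] 1565 [0.487 0.325 0.152] [0.627 0.471 0.159]
w200_mid 0.53 [223. 226.] 1694 [ 0.507 -0.228  0.006] [ 0.618 -0.035  0.091]
jar_mid 0.65 [136. 247.] 1285 [ 0.537 -0.435  0.014] [ 0.604 -0.364  0.13 ]
loaf_mid 0.92 [319. 202.] 1161 [0.569 0.127 0.009] [0.703 0.205 0.062]
shaker_mid 0.87 [297. 241.] 712 [ 0.714 -0.003 -0.001] [0.766 0.05  0.095]
scraper_mid 0.98 [241. 273.] 1879 [ 0.675 -0.234 -0.002] [ 0.782 -0.099  0.016]
top
weight_box 0.89 [388. 224.] 1903 [ 0.323 -0.619  0.004] [ 0.434 -0.419  0.093]
weight_box 0.79 [293. 188.] 507 [ 0.498 -0.226  0.021] [ 0.611 -0.046  0.096]
weight_box 0.71 [303. 235.] 1818 [ 0.291 -0.291  0.004] [ 0.394 -0.1    0.094]
lid_bar 0.74 [279. 175.] 1251 [ 0.515 -0.195  0.081] [ 0.595 -0.025  0.098]
jar_mid 0.68 [131. 184.] 1909 [0.476 0.33  0.153] [0.618 0.474 0.162]
jar_mid 0.66 [353. 178.] 543 [ 0.523 -0.422  0.028] [ 0.59  -0.36   0.133]
loaf_mid 0.74 [199. 164.] 789 [0.562 0.134 0.048] [0.69  0.209 0.066]
shaker_mid 0.78 [242. 136.] 323 [ 0.699 -0.001  0.012] [0.754 0.055 0.098]
scraper_mid 0.82 [289. 138.] 1032 [ 0.672 -0.229 -0.002] [ 0.774 -0.1    0.018]
[[-9.52994206e-01 -3.02988517e-01 -3.90923964e-05]
 [-3.02988517e-01  9.52994207e-01  3.47025893e-07]
 [ 3.71496824e-05  1.21752609e-05 -9.99999999e-01]] 0.9971928269430598 [ 0.33273505 -0.55347426 -0.66480093]
```

```bash
python3 - <<'E'
import cv2,numpy as np
a=cv2.imread('pics/scene1.png');b=cv2.imread('pics/top1.png')
a=cv2.resize(a[90:330,20:440],None,fx=1.9,fy=1.9)[:, :800]
cv2.imwrite('pics/a.png',a)
cv2.imwrite('pics/b.png',cv2.resize(b[90:300,90:460],None,fx=2.1,fy=2.1))
E
```

```text
(no output)
```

View pics/a.png

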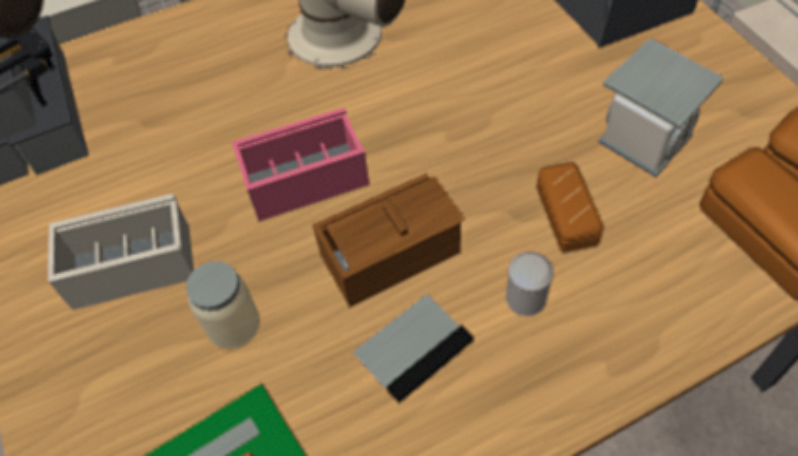

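View pics/b.png

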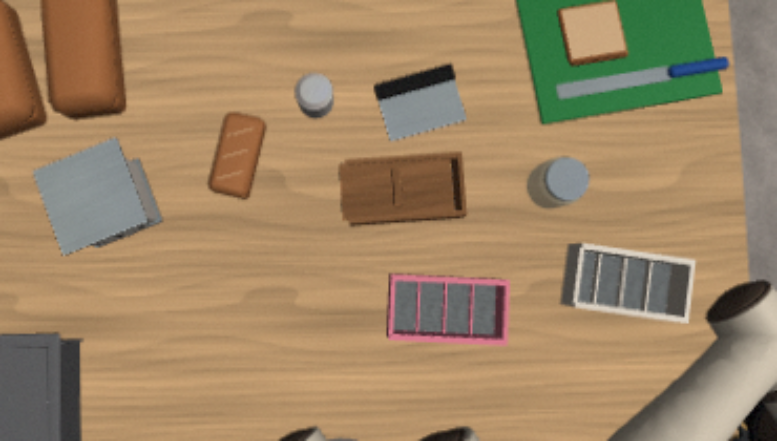

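The candidates for weight_box are three, in top-crop pixels. Brown wooden with lid and bar is at (403,188), pink is empty and open at (448,309), and grey-white is empty and open at (635,283). Only the brown one is wooden and lidded, so it is the one meant. Its lid exits to the left (+y), over the loaf at (238,155). The scale is at (97,195).

```bash
python3 - <<'E'
from h import *
for n in ('scene','top'):
    p=capture(n);A=pts(p,np.ones((384,512),bool))
    for nm,(x0,x1,y0,y1,z0,z1) in dict(box=(.48,.64,-.26,0.02,.083,.11),rim=(.48,.64,-.26,0.02,.0885,.0945),bar=(.525,.585,-.16,-.06,.095,.12),pan=(.42,.68,.28,.52,.15,.17),loaf=(.54,.74,.1,.24,.03,.07)).items():
        m=(A[:,0]>x0)&(A[:,0]<x1)&(A[:,1]>y0)&(A[:,1]<y1)&(A[:,2]>z0)&(A[:,2]<z1);q=A[m]
        r=cv2.minAreaRect((q[:,:2]*1000).astype(np.float32));print(n,nm,m.sum(),np.round(r[0],1),np.round(r[1],1),round(r[2],1),np.round(np.median(q[:,2]),4))
E
```

```text
scene box 1477 [ 557.2 -121.7] [116.9 215.7] 2.3 0.0859
scene rim 424 [ 558.2 -127.2] [114.7 204.3] 2.5 0.0903
scene bar 82 [ 555.7 -111.5] [59.  14.3] 1.8 0.1002
scene pan 1548 [552.9 401.7] [154.6 156.8] 19.9 0.1558
scene loaf 966 [633.1 173.3] [ 76.1 148.5] 75.7 0.0585
top box 1402 [ 555.5 -121.1] [112.9 215.5] 2.7 0.087
top rim 374 [ 555.7 -121.1] [112.4 215.3] 2.3 0.0911
top bar 64 [ 555.5 -110.7] [55.1 14.4] 3.0 0.1016
top pan 1880 [549.1 403. ] [155.7 154.2] 20.9 0.1577
top loaf 774 [627.4 173.9] [ 75.3 149.9] 75.3 0.0606
```

drive_tool --pt "100 12 16 0 0 0 -0.01" --pt "100 24 32 0 0 0 -0.018" --pt "100 24 32 0 0 0 -0.018" --pt "100 24 32 0 0 0 -0.018" --pt "100 24 32 0 0 0 -0.018"

```text
time_s: 1.52
tcp_pos: [0.298, -0.4502, 0.2416]
ee_rot: [[-0.975, -0.222, 0.0], [-0.222, 0.975, -0.0], [-0.0, -0.0, -1.0]]
wrist_force: [0.9, -0.2, 0.0]
gripper_width: 1.0
gripper_force: 0.0
```

drive_tool --pt "100 24 32 0 0 0 -0.018" --pt "100 24 32 0 0 0 -0.018" --pt "100 24 32 0 0 0 -0.018" --pt "100 24 32 0 0 0 -0.018" --pt "100 24 32 0 0 0 -0.018"

```text
time_s: 1.93
tcp_pos: [0.4182, -0.2899, 0.242]
ee_rot: [[-0.991, -0.135, 0.001], [-0.135, 0.991, -0.0], [-0.001, -0.0, -1.0]]
wrist_force: [1.1, -0.6, -0.2]
gripper_width: 1.003
gripper_force: 0.0
```

drive_tool --pt "100 24 32 0 0 0 -0.018" --pt "100 24 32 0 0 0 -0.018" --pt "100 24 32 0 0 0 -0.018" --pt "100 24 32 0 0 0 -0.018" --pt "100 18 22 0 0 0 -0.018"

```text
time_s: 2.35
tcp_pos: [0.5329, -0.1389, 0.2418]
ee_rot: [[-0.999, -0.047, 0.001], [-0.047, 0.999, 0.0], [-0.001, 0.0, -1.0]]
wrist_force: [0.2, -0.9, 0.4]
gripper_width: 1.001
gripper_force: 0.0
```

drive_tool --pt "100 0 0 0 0 0 0" --pt "100 0 0 0 0 0 0" --pt "100 0 0 0 0 0 0"

```text
time_s: 2.6
tcp_pos: [0.531, -0.1416, 0.2414]
ee_rot: [[-0.999, -0.046, -0.001], [-0.046, 0.999, -0.0], [0.001, 0.0, -1.0]]
wrist_force: [-0.1, -0.4, -0.4]
gripper_width: 1.002
gripper_force: 0.0
```

```bash
cat > bar.py <<'E'
from h import *
s=sense();p=capture('wrist');save(p,'w1')
print(s['tcp_pos'],np.degrees(np.arctan2(s['ee_rot'][1][1],s['ee_rot'][0][1])))
A=pts(p,np.ones((384,512),bool),s)
for nm,(x0,x1,y0,y1,z0,z1) in dict(rim=(.48,.64,-.26,0.02,.0885,.0945),bar=(.525,.585,-.16,-.06,.095,.12)).items():
    m=(A[:,0]>x0)&(A[:,0]<x1)&(A[:,1]>y0)&(A[:,1]<y1)&(A[:,2]>z0)&(A[:,2]<z1);q=A[m]
    if len(q)<9: print(nm,len(q));continue
    r=cv2.minAreaRect((q[:,:2]*1000).astype(np.float32));print(nm,m.sum(),np.round(r[0],1),np.round(r[1],1),round(r[2],1),np.round(np.median(q[:,2]),4))
for d in masks_of('lid_bar',p)[:2]: print(d['p'],d['xy'])
E
python3 bar.py
```

```text
[ 0.53103226 -0.14164229  0.24138764] 92.64124984568171
rim 3080 [ 536.  -127.8] [ 73.1 204.7] 2.5 0.0922
bar 966 [ 554.8 -112.1] [60.1 14.2] 2.6 0.1031
```

View pics/w1.png

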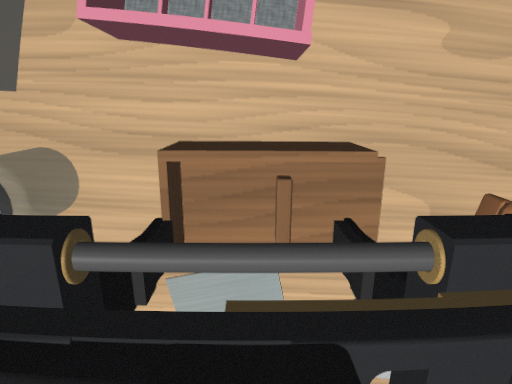

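The wrist view shows the brown lidded box, with its bar at (284,210), which matches the depth fit: bar (556,-112), angle 2.5°. I'll lower onto the bar and close.

drive_tool --pt "70 12 15 -20 0 0 0" --pt "60 12 14 -30 0 0 0" --pt "50 0 0 -30 0 0 0" --pt "50 0 0 -25 0 0 0" --pt "50 0 0 -15 0 0 0"

```text
time_s: 3.12
tcp_pos: [0.5532, -0.1135, 0.1187]
ee_rot: [[-0.999, -0.044, -0.004], [-0.044, 0.999, 0.0], [0.004, 0.0, -1.0]]
wrist_force: [-1.1, 0.5, -1.1]
gripper_width: 0.708
gripper_force: 0.0
```

drive_tool --pt "50 0 0 -10 0 0 0" --pt "50 0 0 -3 0 0 0" --pt "50 0 0 0 0 0 0"

```text
time_s: 3.37
tcp_pos: [0.5551, -0.1134, 0.1084]
ee_rot: [[-0.999, -0.045, -0.001], [-0.045, 0.999, -0.0], [0.001, -0.0, -1.0]]
wrist_force: [-0.4, -0.5, 0.1]
gripper_width: 0.527
gripper_force: 0.0
```

drive_tool --pt "30 0 1 -1.5 0 0 0" --pt "10 0 0 0 0 0 0" --pt "0 0 0 0 0 0 0" --pt "0 0 0 0 0 0 0" --pt "0 0 0 0 0 0 0"

```text
time_s: 3.78
tcp_pos: [0.5557, -0.1116, 0.1077]
ee_rot: [[-0.999, -0.046, 0.001], [-0.046, 0.999, 0.0], [-0.001, 0.0, -1.0]]
wrist_force: [0.0, -0.1, 1.1]
gripper_width: 0.208
gripper_force: 0.0
```

drive_tool --pt "0 0 0 0 0 0 0" --pt "0 0 0 0 0 0 0"

```text
time_s: 3.95
tcp_pos: [0.5556, -0.1115, 0.1075]
ee_rot: [[-0.999, -0.046, 0.001], [-0.046, 0.999, -0.0], [-0.001, -0.0, -1.0]]
wrist_force: [-1.2, 0.1, 2.0]
gripper_width: 0.157
gripper_force: 30.0
```

drive_tool --pt "0 -0.2 5 0 0 0 0" --pt "0 -0.4 10 0 0 0 0" --pt "0 -0.5 12 0 0 0 0" --pt "0 -0.5 12 0 0 0 0" --pt "0 -0.5 12 0 0 0 0"

```text
time_s: 4.37
tcp_pos: [0.5534, -0.0594, 0.1075]
ee_rot: [[-0.999, -0.046, 0.001], [-0.046, 0.999, -0.0], [-0.001, -0.0, -1.0]]
wrist_force: [0.1, -3.6, 4.0]
gripper_width: 0.157
gripper_force: 30.0
```

drive_tool --pt "0 -0.6 14 0 0 0 0" --pt "0 -0.6 14 0 0 0 0" --pt "0 -0.6 14 0 0 0 0" --pt "0 -0.6 14 0 0 0 0" --pt "0 -0.6 14 0 0 0 0"

```text
time_s: 4.78
tcp_pos: [0.5499, 0.011, 0.1073]
ee_rot: [[-0.999, -0.047, -0.0], [-0.047, 0.999, -0.0], [0.0, -0.0, -1.0]]
wrist_force: [0.6, -2.6, 2.7]
gripper_width: 0.16
gripper_force: 30.0
```

drive_tool --pt "0 -0.6 14 0 0 0 0" --pt "0 -0.6 14 0 0 0 0" --pt "0 -0.6 14 0 0 0 0" --pt "0 -0.6 14 0 0 0 0" --pt "0 -0.6 14 0 0 0 0"

```text
time_s: 5.2
tcp_pos: [0.5464, 0.0813, 0.1066]
ee_rot: [[-0.999, -0.046, -0.001], [-0.046, 0.999, 0.0], [0.001, 0.0, -1.0]]
wrist_force: [0.9, 0.3, -1.4]
gripper_width: 0.156
gripper_force: 30.0
```

drive_tool --pt "0 -0.4 10 0 0 0 0" --pt "0 0 0 0 0 0 0"

```text
time_s: 5.37
tcp_pos: [0.5465, 0.0918, 0.1065]
ee_rot: [[-0.999, -0.048, -0.001], [-0.048, 0.999, 0.001], [0.001, 0.001, -1.0]]
wrist_force: [0.4, -0.5, -1.2]
gripper_width: 0.156
gripper_force: 30.0
```

drive_tool --pt "0 0 8 10 0 0 0" --pt "0 -15 8 10 0 0 0" --pt "0 -25 4 0 0 0 0" --pt "0 -30 4 0 0 0 0" --pt "0 -30 4 0 0 0 0"

```text
time_s: 5.78
tcp_pos: [0.4461, 0.1175, 0.1275]
ee_rot: [[-0.999, -0.044, 0.0], [-0.044, 0.999, 0.001], [-0.0, 0.001, -1.0]]
wrist_force: [0.6, 1.1, -0.9]
gripper_width: 0.161
gripper_force: 30.0
```

drive_tool --pt "0 -25 0 0 0 0 0" --pt "0 -7 0 -20 0 0 0" --pt "0 0 0 -28 0 0 0" --pt "0 0 0 -24 0 0 0" --pt "0 0 0 -14 0 0 0"

```text
time_s: 6.2
tcp_pos: [0.414, 0.117, 0.04]
ee_rot: [[-0.999, -0.045, -0.001], [-0.045, 0.999, -0.001], [0.001, -0.001, -1.0]]
wrist_force: [-0.6, -0.4, -0.2]
gripper_width: 0.157
gripper_force: 30.0
```

drive_tool --pt "0 0 0 -6 0 0 0" --pt "0 0 0 0 0 0 0"

```text
time_s: 6.37
tcp_pos: [0.4145, 0.117, 0.0343]
ee_rot: [[-0.999, -0.045, -0.002], [-0.045, 0.999, -0.002], [0.002, -0.001, -1.0]]
wrist_force: [0.7, 0.7, -1.0]
gripper_width: 0.158
gripper_force: 30.0
```

drive_tool --pt "0 0 0 -3 0 0 0" --pt "0 0 0 -2 0 0 0" --pt "0 0 0 -2 0 0 0" --pt "0 0 0 0 0 0 0"

```text
time_s: 6.7
tcp_pos: [0.4151, 0.1175, 0.0284]
ee_rot: [[-0.999, -0.046, 0.001], [-0.046, 0.999, 0.001], [-0.001, 0.001, -1.0]]
wrist_force: [-0.0, -1.0, -1.4]
gripper_width: 0.158
gripper_force: 30.0
```

drive_tool --pt "0 0 0 -1.5 0 0 0" --pt "0 0 0 0 0 0 0"

```text
time_s: 6.87
tcp_pos: [0.4153, 0.1176, 0.0275]
ee_rot: [[-0.999, -0.046, 0.001], [-0.046, 0.999, 0.0], [-0.001, 0.0, -1.0]]
wrist_force: [-0.7, -0.8, 5.2]
gripper_width: 0.156
gripper_force: 30.0
```

drive_tool --pt "50 0 0 0 0 0 0" --pt "50 0 0 0 0 0 0" --pt "50 0 0 0 0 0 0" --pt "50 0 0 25 0 0 0" --pt "60 0 0 38 0 0 0"

```text
time_s: 7.28
tcp_pos: [0.4127, 0.1159, 0.0875]
ee_rot: [[-0.999, -0.045, -0.008], [-0.045, 0.999, -0.005], [0.008, -0.005, -1.0]]
wrist_force: [2.0, 0.8, 0.0]
gripper_width: 0.451
gripper_force: 0.0
```

drive_tool --pt "100 0 0 40 0 0 0" --pt "100 15 -20 30 0 0 0" --pt "100 20 -30 16 0 0 0" --pt "100 24 -32 16 0 0 0" --pt "100 24 -32 16 0 0 0"

```text
time_s: 7.7
tcp_pos: [0.4968, 0.0044, 0.2081]
ee_rot: [[-0.999, -0.047, 0.002], [-0.047, 0.999, 0.001], [-0.002, 0.001, -1.0]]
wrist_force: [1.2, 0.7, -0.8]
gripper_width: 0.834
gripper_force: 0.0
```

drive_tool --pt "100 24 -32 10 0 0 0" --pt "100 24 -32 10 0 0 0" --pt "100 24 -32 10 0 0 0" --pt "100 20 -25 0 0 0 0" --pt "100 10 -10 0 0 0 0"

```text
time_s: 8.12
tcp_pos: [0.6002, -0.1289, 0.2364]
ee_rot: [[-0.999, -0.042, 0.001], [-0.042, 0.999, -0.001], [-0.001, -0.001, -1.0]]
wrist_force: [-1.1, -0.0, -0.6]
gripper_width: 0.994
gripper_force: 0.0
```

drive_tool --pt "100 0 0 0 0 0 0" --pt "100 0 0 0 0 0 0"

```text
time_s: 8.28
tcp_pos: [0.598, -0.1261, 0.2354]
ee_rot: [[-0.999, -0.044, -0.002], [-0.044, 0.999, 0.0], [0.002, 0.0, -1.0]]
wrist_force: [-0.6, 1.2, -0.6]
gripper_width: 1.001
gripper_force: 0.0
```

```bash
cat > wt.py <<'E'
from h import *
import sys
c=np.array([.557,-.127]);a=np.radians(2.5);X=np.array([-np.sin(a),np.cos(a)]);Y=np.array([-np.cos(a),-np.sin(a)])
s=sense()
for n in ('wrist','top','scene'):
    p=capture(n);save(p,n+sys.argv[1]);A=pts(p,np.ones((384,512),bool),s)
    d=A[:,:2]-c;bx=d@X;by=d@Y
    for k in (-.072,-.024,.024,.072):
        m=(abs(bx-k)<.02)&(abs(by)<.043)&(A[:,2]<.08)&(A[:,2]>.033);
        if m.sum()<4: print(n,k,'none');continue
        zt=np.percentile(A[m,2],97);t=m&(A[:,2]>zt-.006);q=A[t]
        r,e=cv2.minEnclosingCircle((q[:,:2]*1000).astype(np.float32))
        print(n,k,m.sum(),t.sum(),'ztop',round(zt,4),'c',np.round(r,1),'rad',round(e,1),'box',np.round([bx[t].mean()*1e3,by[t].mean()*1e3],1))
print(s['tcp_pos'],p['shot'])
E
python3 wt.py 2
```

```text
wrist -0.072 306 145 ztop 0.0525 c [ 560.8 -197.1] rad 6.9 box [-70.   -0.5]
wrist -0.024 570 254 ztop 0.0604 c [ 561.2 -150.3] rad 9.0 box [-23.2  -2.9]
wrist 0.024 1123 491 ztop 0.0764 c [ 558.6 -104.3] rad 11.9 box [22.6 -2.4]
wrist 0.072 113 107 ztop 0.0438 c [555.  -52.9] rad 5.9 box [73.8 -1.2]
top -0.072 25 9 ztop 0.055 c [ 559.9 -196.8] rad 6.1 box [-70.1  -0.3]
top -0.024 44 20 ztop 0.0619 c [ 560.6 -148.4] rad 8.3 box [-22.   -2.8]
top 0.024 84 26 ztop 0.0785 c [ 558.6 -102.8] rad 11.2 box [23.8 -1.9]
top 0.072 9 5 ztop 0.0452 c [552.7 -52. ] rad 4.5 box [75.   1.3]
scene -0.072 42 17 ztop 0.0508 c [ 562.6 -197.7] rad 6.8 box [-71.1  -2.8]
scene -0.024 65 25 ztop 0.0598 c [ 543.6 -153.1] rad 28.5 box [-24.   -4.7]
scene 0.024 133 45 ztop 0.0753 c [ 543.7 -108.5] rad 30.3 box [22.8 -5.4]
scene 0.072 19 2 ztop 0.0738 c [511.3 -45. ] rad 4.2 box [83.9 42. ]
[ 0.59802811 -0.1260745   0.23541132] 8
```

View pics/wrist2.png

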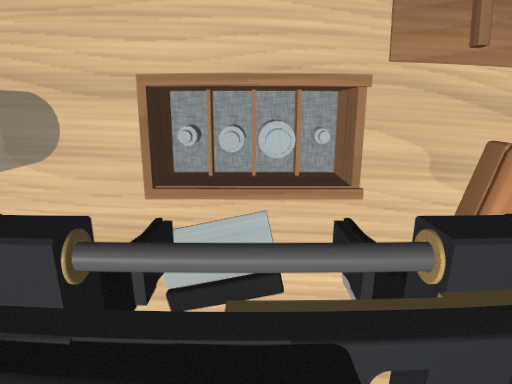

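The wrist view shows the box open, with 100 g at (188,134), 200 g at (231,138), 500 g at (276,139) and 50 g at (322,136). The lid lies flat on the table at top right, and heights and radii agree with the sizes given. I'll grip the 500 g across the box, which needs a 90° turn.

```bash
python3 -c "
from h import *
print(np.round(sense()['joints'],1))"
```

```text
[  3.4  20.8  -2.1  -0.  -67.1 -90.7]
```

drive_tool --pt "55 -3 1.7 0 0 0 0.06" --pt "55 -3 1.7 0 0 0 0.12" --pt "55 -3 1.7 0 0 0 0.12" --pt "55 -3 1.7 0 0 0 0.12" --pt "55 -3 1.7 0 0 0 0.12"

```text
time_s: 8.85
tcp_pos: [0.5825, -0.1158, 0.237]
ee_rot: [[-0.829, -0.559, 0.0], [-0.559, 0.829, 0.0], [-0.0, -0.0, -1.0]]
wrist_force: [-0.3, -0.8, 0.3]
gripper_width: 0.705
gripper_force: 0.0
```

drive_tool --pt "55 -3 1.7 -10 0 0 0.12" --pt "55 -3 1.7 -10 0 0 0.12" --pt "55 -3 1.7 -10 0 0 0.12" --pt "55 -3 1.7 -10 0 0 0.12" --pt "55 -3 1.7 -10 0 0 0.12"

```text
time_s: 9.27
tcp_pos: [0.5676, -0.1073, 0.1867]
ee_rot: [[-0.368, -0.93, 0.001], [-0.93, 0.368, 0.0], [-0.0, -0.001, -1.0]]
wrist_force: [-0.4, 0.7, -1.0]
gripper_width: 0.554
gripper_force: 0.0
```

drive_tool --pt "55 -3 1.7 -10 0 0 0.12" --pt "55 -3 1.7 -10 0 0 0.12" --pt "55 -3 1.7 0 0 0 0.12" --pt "55 0 0 0 0 0 0.07" --pt "55 0 0 0 0 0 0"

```text
time_s: 9.68
tcp_pos: [0.5587, -0.1023, 0.1669]
ee_rot: [[0.048, -0.999, 0.0], [-0.999, -0.048, 0.0], [-0.0, -0.0, -1.0]]
wrist_force: [0.1, 0.7, -0.5]
gripper_width: 0.553
gripper_force: 0.0
```

```bash
python3 wt.py 3|grep -v scene; python3 -c "
from h import *
s=sense();R=np.array(s['ee_rot']);print(np.degrees(np.arctan2(R[1,1],R[0,1])),s['gripper_width'],s['time_s'])"
```

```text
wrist -0.072 570 256 ztop 0.0524 c [ 560.9 -197.6] rad 6.8 box [-70.7  -0.8]
wrist -0.024 867 409 ztop 0.0605 c [ 562.  -150.4] rad 8.9 box [-23.7  -3.8]
wrist 0.024 1746 745 ztop 0.0763 c [ 559.2 -104.6] rad 11.9 box [21.8 -3.2]
wrist 0.072 99 88 ztop 0.0432 c [555.4 -54.6] rad 5.6 box [70.7 -1.3]
top -0.072 26 6 ztop 0.0552 c [ 559.8 -197.7] rad 5.3 box [-71.6  -0.4]
top -0.024 none
top 0.024 none
top 0.072 none
[ 0.55868801 -0.10230822  0.16689704] 11
-177.4675416501989 0.5465429124257061 9.8333
```

drive_tool --pt "53 0.3 -2 -25 0 0 0" --pt "53 0 0 -28 0 0 0" --pt "53 0 0 -20 0 0 0" --pt "53 0 0 -14 0 0 0" --pt "53 0 0 -10 0 0 0"

```text
time_s: 10.25
tcp_pos: [0.5588, -0.1052, 0.068]
ee_rot: [[0.044, -0.999, -0.002], [-0.999, -0.044, -0.0], [-0.0, 0.002, -1.0]]
wrist_force: [-0.3, -0.5, 0.2]
gripper_width: 0.528
gripper_force: 0.0
```

drive_tool --pt "53 0 0 -6 0 0 0" --pt "53 0 0 -4 0 0 0" --pt "53 0 0 0 0 0 0"

```text
time_s: 10.5
tcp_pos: [0.5596, -0.1053, 0.0593]
ee_rot: [[0.045, -0.999, -0.0], [-0.999, -0.045, -0.0], [0.0, 0.0, -1.0]]
wrist_force: [-0.4, 0.1, 0.4]
gripper_width: 0.528
gripper_force: 0.0
```

Centred, no contact. Closing.

drive_tool --pt "45 0 0 0 0 0 0" --pt "40 0 0 0 0 0 0" --pt "20 0 0 0 0 0 0" --pt "20 0 0 0 0 0 0" --pt "20 0 0 0 0 0 0"

```text
time_s: 10.92
tcp_pos: [0.559, -0.1055, 0.0603]
ee_rot: [[0.045, -0.999, -0.001], [-0.999, -0.045, -0.0], [0.0, 0.001, -1.0]]
wrist_force: [-3.3, -0.2, 6.2]
gripper_width: 0.432
gripper_force: 30.0
```

drive_tool --pt "20 0 0 3 0 0 0" --pt "20 0 0 5 0 0 0" --pt "20 0 0 0 0 0 0"

```text
time_s: 11.17
tcp_pos: [0.5601, -0.1053, 0.0678]
ee_rot: [[0.045, -0.999, 0.001], [-0.999, -0.045, 0.0], [-0.0, -0.001, -1.0]]
wrist_force: [-0.1, 0.7, -5.5]
gripper_width: 0.43
gripper_force: 30.0
```

drive_tool --pt "20 0 0 15 0 0 0" --pt "20 0 0 25 0 0 0" --pt "20 0 0 30 0 0 0" --pt "20 0 0 30 0 0 0" --pt "20 0 8 30 0 0 0"

```text
time_s: 11.58
tcp_pos: [0.5591, -0.098, 0.198]
ee_rot: [[0.044, -0.999, -0.001], [-0.999, -0.044, 0.0], [-0.0, 0.001, -1.0]]
wrist_force: [1.9, 0.9, -5.6]
gripper_width: 0.43
gripper_force: 30.0
```

drive_tool --pt "20 -1 15 25 0 0 0" --pt "20 -1 22 12 0 0 0" --pt "20 -1 28 6 0 0 0" --pt "20 -1 30 0 0 0 0" --pt "20 -1 30 0 0 0 0"

```text
time_s: 12.0
tcp_pos: [0.5543, 0.0288, 0.2406]
ee_rot: [[0.044, -0.999, 0.001], [-0.999, -0.044, 0.001], [-0.001, -0.001, -1.0]]
wrist_force: [1.5, 0.0, -5.4]
gripper_width: 0.428
gripper_force: 30.0
```

drive_tool --pt "20 -1 30 0 0 0 0" --pt "20 -1 30 0 0 0 0" --pt "20 -1 30 0 0 0 0" --pt "20 -1 30 0 0 0 0" --pt "20 -1 30 0 0 0 0"

```text
time_s: 12.42
tcp_pos: [0.5489, 0.1791, 0.2397]
ee_rot: [[0.045, -0.999, -0.001], [-0.999, -0.045, 0.0], [-0.0, 0.001, -1.0]]
wrist_force: [1.0, -0.1, -4.6]
gripper_width: 0.426
gripper_force: 30.0
```

drive_tool --pt "20 -1 30 0 0 0 0" --pt "20 -1 30 0 0 0 0" --pt "20 -1 30 0 0 0 0" --pt "20 -1 30 0 0 0 0" --pt "20 -1 30 0 0 0 0"

```text
time_s: 12.83
tcp_pos: [0.5439, 0.3291, 0.2394]
ee_rot: [[0.045, -0.999, -0.001], [-0.999, -0.045, -0.0], [0.0, 0.001, -1.0]]
wrist_force: [1.0, 0.3, -3.9]
gripper_width: 0.427
gripper_force: 30.0
```

drive_tool --pt "20 -2 30 0 0 0 0" --pt "20 -2 28 0 0 0 0" --pt "20 -2 20 0 0 0 0" --pt "20 0 0 0 0 0 0" --pt "20 0 0 0 0 0 0"

```text
time_s: 13.25
tcp_pos: [0.5378, 0.4066, 0.2386]
ee_rot: [[0.047, -0.999, -0.002], [-0.999, -0.046, -0.002], [0.001, 0.002, -1.0]]
wrist_force: [-0.4, -0.8, -5.4]
gripper_width: 0.427
gripper_force: 30.0
```

```bash
cat > pan.py <<'E'
from h import *
import sys
s=sense();R=np.array(s['ee_rot'])
print(s['tcp_pos'],np.degrees(np.arctan2(R[1,1],R[0,1])),s['wrist_force'],s['gripper_width'])
T=np.array(s['tcp_pos'])
for n in ('wrist','scene','top'):
    p=capture(n);save(p,n+sys.argv[1]);A=pts(p,np.ones((384,512),bool),s)
    m=(A[:,0]>.42)&(A[:,0]<.68)&(A[:,1]>.28)&(A[:,1]<.52)&(A[:,2]>.135)&(A[:,2]<.165);q=A[m]
    if len(q)<9: continue
    r=cv2.minAreaRect((q[:,:2]*1000).astype(np.float32));print(n,m.sum(),np.round(r[0],1),np.round(r[1],1),round(r[2],1),'z',np.round(np.median(q[:,2]),4))
    if 'w' in sys.argv[2:]:
        for h in (0.2,0.185,.205,.19):
            pass
    m=(A[:,0]>.45)&(A[:,0]<.65)&(A[:,1]>.3)&(A[:,1]<.5)&(A[:,2]>.17)&(A[:,2]<.225);q=A[m]
    if len(q)>5: print(' above', m.sum(),np.round(np.percentile(q,[3,50,97],axis=0),3).tolist())
E
python3 pan.py 4
```

```text
[0.53775268 0.40655932 0.23861747] -177.33482631069654 [-0.42436971 -0.78676941 -5.42938497] 0.4267404983111695
wrist 27937 [549.5 402.5] [152.4 153.1] 20.5 z 0.1584
 above 1144 [[0.516, 0.389, 0.19], [0.539, 0.391, 0.212], [0.561, 0.401, 0.224]]
scene 1467 [552.3 402.2] [156. 156.] 20.2 z 0.1558
 above 125 [[0.522, 0.386, 0.187], [0.551, 0.393, 0.206], [0.567, 0.415, 0.224]]
top 1148 [547.8 401.8] [151.7 153.1] 20.6 z 0.1577
 above 37 [[0.521, 0.386, 0.192], [0.536, 0.39, 0.211], [0.562, 0.397, 0.224]]
```

View pics/wrist4.png

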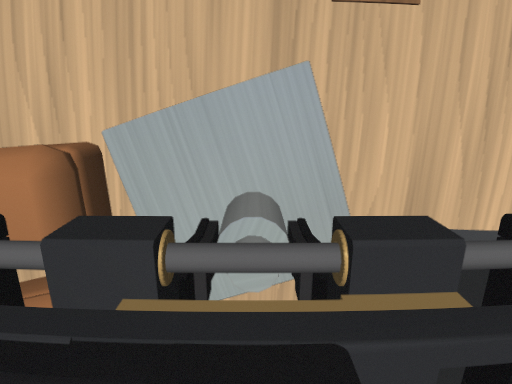

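The 500 g hangs upright at (255,220) above the platform, whose centre is (549,402). I'll shift to the far side and lower gently.

drive_tool --pt "20 0 12 0 0 0 0" --pt "20 0 12 0 0 0 0" --pt "20 0 5 -8 0 0 0" --pt "20 0 0 -8 0 0 0" --pt "20 0 0 -6 0 0 0"

```text
time_s: 13.82
tcp_pos: [0.5379, 0.4345, 0.2164]
ee_rot: [[0.045, -0.999, -0.002], [-0.999, -0.045, -0.002], [0.002, 0.002, -1.0]]
wrist_force: [-0.9, 0.4, -5.5]
gripper_width: 0.424
gripper_force: 30.0
```

drive_tool --pt "20 0 0 -4 0 0 0" --pt "20 0 0 -2 0 0 0" --pt "20 0 0 -2 0 0 0" --pt "20 0 0 0 0 0 0"

```text
time_s: 14.15
tcp_pos: [0.5386, 0.4342, 0.2102]
ee_rot: [[0.045, -0.999, -0.0], [-0.999, -0.045, -0.0], [0.0, 0.0, -1.0]]
wrist_force: [-0.2, -0.0, -5.0]
gripper_width: 0.425
gripper_force: 30.0
```

drive_tool --pt "20 0 0 -2 0 0 0" --pt "20 0 0 -2 0 0 0" --pt "20 0 0 -2 0 0 0" --pt "20 0 0 -1.5 0 0 0" --pt "20 0 0 0 0 0 0"

```text
time_s: 14.57
tcp_pos: [0.5389, 0.4346, 0.2034]
ee_rot: [[0.045, -0.999, 0.001], [-0.999, -0.045, 0.0], [-0.0, -0.001, -1.0]]
wrist_force: [0.4, -0.5, -1.6]
gripper_width: 0.431
gripper_force: 30.0
```

drive_tool --pt "20 0 0 -1.5 0 0 0" --pt "20 0 0 -1.5 0 0 0" --pt "20 0 0 0 0 0 0" --pt "20 0 0 0 0 0 0"

```text
time_s: 14.9
tcp_pos: [0.5389, 0.4347, 0.2005]
ee_rot: [[0.045, -0.999, 0.001], [-0.999, -0.045, 0.0], [-0.0, -0.001, -1.0]]
wrist_force: [0.3, -1.5, -0.7]
gripper_width: 0.43
gripper_force: 30.0
```

Load carried by the platform; opening and lifting.

drive_tool --pt "43 0 0 0 0 0 0" --pt "45 0 0 0 0 0 0" --pt "48 0 0 0 0 0 0" --pt "55 0 0 0 0 0 0" --pt "60 0 0 0 0 0 0"

```text
time_s: 15.32
tcp_pos: [0.5386, 0.435, 0.2002]
ee_rot: [[0.045, -0.999, 0.0], [-0.999, -0.045, 0.001], [-0.001, -0.0, -1.0]]
wrist_force: [-0.2, -0.5, 0.8]
gripper_width: 0.548
gripper_force: 0.0
```

drive_tool --pt "60 0 0 10 0 0 0" --pt "60 0 0 20 0 0 0" --pt "60 0 0 30 0 0 0" --pt "60 0 -5 20 0 0 0" --pt "60 0 -20 0 0 0 0"

```text
time_s: 15.73
tcp_pos: [0.5404, 0.4128, 0.2864]
ee_rot: [[0.048, -0.999, 0.009], [-0.999, -0.048, 0.008], [-0.007, -0.01, -1.0]]
wrist_force: [1.1, 0.0, 0.3]
gripper_width: 0.597
gripper_force: 0.0
```

drive_tool --pt "60 0 -30 0 0 0 0" --pt "60 0 -37 0 0 0 0" --pt "60 0 -39 0 0 0 0" --pt "60 0 -39 0 0 0 0" --pt "60 1 -39 0 0 0 0"

```text
time_s: 16.15
tcp_pos: [0.5393, 0.2241, 0.2812]
ee_rot: [[0.046, -0.999, 0.001], [-0.999, -0.046, 0.001], [-0.001, -0.001, -1.0]]
wrist_force: [0.7, -0.7, 0.4]
gripper_width: 0.6
gripper_force: 0.0
```

```bash
python3 pan.py 5;python3 - <<'E'
import cv2,numpy as np
a=cv2.imread('pics/scene5.png')[100:200,310:440];cv2.imwrite('pics/c5.png',cv2.resize(a,None,fx=4,fy=4,interpolation=2))
E
```

```text
[0.53931018 0.22411816 0.28118993] -177.37007251872686 [ 0.67972671 -0.74918371  0.38194391] 0.600000515400164
wrist 2001 [543.4 323.7] [103.9  33.6] 0.2 z 0.1481
scene 1463 [552.2 403.2] [154.8 158.1] 20.3 z 0.1458
 above 167 [[0.531, 0.417, 0.173], [0.549, 0.429, 0.194], [0.561, 0.448, 0.215]]
top 256 [547.9 407.3] [180.7 113.1] 35.3 z 0.1473
```

View pics/c5.png

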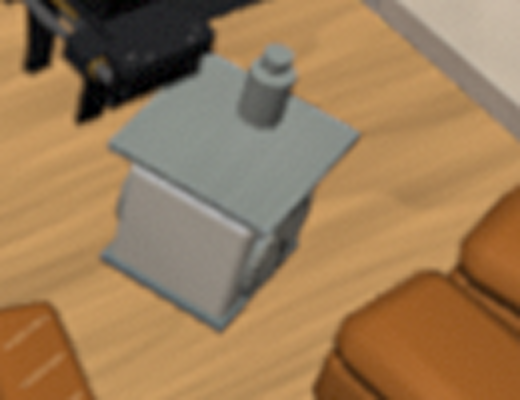

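The 500 g stands upright on the platform (crop pixel (267,90)), which has sunk about 10 mm. Now the 200 g at (561.5,-150.4).

drive_tool --pt "48 2 -36 0 0 0 0" --pt "48 2 -36 0 0 0 0" --pt "48 2 -36 0 0 0 0" --pt "48 2 -36 0 0 0 0" --pt "48 2 -36 0 0 0 0"

```text
time_s: 16.72
tcp_pos: [0.55, 0.0453, 0.2807]
ee_rot: [[0.047, -0.999, 0.001], [-0.999, -0.047, 0.0], [-0.0, -0.001, -1.0]]
wrist_force: [0.6, 0.0, -0.3]
gripper_width: 0.484
gripper_force: 0.0
```

drive_tool --pt "48 2 -36 -10 0 0 0" --pt "48 2 -36 -18 0 0 0" --pt "48 2 -36 -18 0 0 0" --pt "48 2 -36 -20 0 0 0" --pt "48 3 -30 -25 0 0 0"

```text
time_s: 17.13
tcp_pos: [0.5622, -0.1296, 0.1899]
ee_rot: [[0.046, -0.999, 0.004], [-0.999, -0.046, -0.0], [0.001, -0.004, -1.0]]
wrist_force: [0.6, 0.5, -0.2]
gripper_width: 0.481
gripper_force: 0.0
```

drive_tool --pt "48 0 -15 -25 0 0 0" --pt "48 0 0 0 0 0 0" --pt "48 0 0 0 0 0 0"

```text
time_s: 17.38
tcp_pos: [0.5607, -0.1434, 0.1629]
ee_rot: [[0.044, -0.999, -0.003], [-0.999, -0.044, -0.0], [0.0, 0.003, -1.0]]
wrist_force: [0.5, -0.0, 0.7]
gripper_width: 0.48
gripper_force: 0.0
```

```bash
python3 wt.py 6|grep -v -e scene -e top\ 
```

```text
wrist 0.024 none
[ 0.56067711 -0.14343807  0.16291023] 20
```

drive_tool --pt "48 1 -7 -20 0 0 0" --pt "48 0 0 -28 0 0 0" --pt "48 0 0 -23 0 0 0" --pt "48 0 0 -16 0 0 0" --pt "48 0 0 -11 0 0 0"

```text
time_s: 17.95
tcp_pos: [0.5622, -0.1491, 0.0659]
ee_rot: [[0.047, -0.999, 0.001], [-0.999, -0.047, 0.0], [-0.0, -0.001, -1.0]]
wrist_force: [-0.8, -0.3, 0.6]
gripper_width: 0.481
gripper_force: 0.0
```

drive_tool --pt "48 0 0 -8 0 0 0" --pt "48 0 0 -5 0 0 0" --pt "48 0 0 0 0 0 0"

```text
time_s: 18.2
tcp_pos: [0.5619, -0.1499, 0.053]
ee_rot: [[0.046, -0.999, 0.0], [-0.999, -0.046, -0.0], [0.0, -0.0, -1.0]]
wrist_force: [-0.3, -0.4, 0.3]
gripper_width: 0.477
gripper_force: 0.0
```

drive_tool --pt "40 0 0 -2 0 0 0" --pt "34 0 0 0 0 0 0" --pt "10 0 0 0 0 0 0" --pt "10 0 0 0 0 0 0" --pt "10 0 0 0 0 0 0"

```text
time_s: 18.62
tcp_pos: [0.5618, -0.1505, 0.0517]
ee_rot: [[0.045, -0.999, 0.001], [-0.999, -0.045, -0.0], [0.0, -0.001, -1.0]]
wrist_force: [-1.1, 0.3, 3.1]
gripper_width: 0.311
gripper_force: 30.0
```

drive_tool --pt "10 0 0 3 0 0 0" --pt "10 0 0 5 0 0 0" --pt "10 0 0 0 0 0 0"

```text
time_s: 18.87
tcp_pos: [0.5621, -0.1505, 0.0598]
ee_rot: [[0.045, -0.999, 0.002], [-0.999, -0.045, -0.0], [0.0, -0.002, -1.0]]
wrist_force: [0.3, -0.5, -1.6]
gripper_width: 0.307
gripper_force: 30.0
```

drive_tool --pt "10 0 0 15 0 0 0" --pt "10 0 0 25 0 0 0" --pt "10 0 0 30 0 0 0" --pt "10 0 0 30 0 0 0" --pt "10 0 8 30 0 0 0"

```text
time_s: 19.28
tcp_pos: [0.5611, -0.1431, 0.19]
ee_rot: [[0.044, -0.999, -0.001], [-0.999, -0.044, -0.0], [0.0, 0.001, -1.0]]
wrist_force: [0.6, -0.6, -1.3]
gripper_width: 0.311
gripper_force: 30.0
```

drive_tool --pt "10 0 15 25 0 0 0" --pt "10 0 22 14 0 0 0" --pt "10 0 28 10 0 0 0" --pt "10 0 30 0 0 0 0" --pt "10 0 30 0 0 0 0"

```text
time_s: 19.7
tcp_pos: [0.5615, -0.0163, 0.239]
ee_rot: [[0.044, -0.999, 0.002], [-0.999, -0.044, 0.001], [-0.001, -0.002, -1.0]]
wrist_force: [0.7, 0.5, -2.9]
gripper_width: 0.31
gripper_force: 30.0
```

drive_tool --pt "10 0 30 0 0 0 0" --pt "10 0 30 0 0 0 0" --pt "10 0 30 0 0 0 0" --pt "10 0 30 0 0 0 0" --pt "10 0 30 0 0 0 0"

```text
time_s: 20.12
tcp_pos: [0.561, 0.134, 0.2378]
ee_rot: [[0.045, -0.999, -0.001], [-0.999, -0.045, 0.0], [-0.0, 0.001, -1.0]]
wrist_force: [0.7, -0.0, -2.1]
gripper_width: 0.306
gripper_force: 30.0
```

drive_tool --pt "10 0 30 0 0 0 0" --pt "10 0 30 0 0 0 0" --pt "10 0 30 0 0 0 0" --pt "10 0 30 0 0 0 0" --pt "10 0 30 0 0 0 0"

```text
time_s: 20.53
tcp_pos: [0.5611, 0.284, 0.2376]
ee_rot: [[0.045, -0.999, -0.001], [-0.999, -0.045, -0.0], [0.0, 0.001, -1.0]]
wrist_force: [0.3, -0.6, -2.3]
gripper_width: 0.312
gripper_force: 30.0
```

drive_tool --pt "10 0 28 0 0 0 0" --pt "10 0 20 0 0 0 0" --pt "10 0 10 0 0 0 0" --pt "10 0 0 0 0 0 0" --pt "10 0 0 0 0 0 0"

```text
time_s: 20.95
tcp_pos: [0.5612, 0.3403, 0.2374]
ee_rot: [[0.045, -0.999, -0.001], [-0.999, -0.045, -0.001], [0.001, 0.001, -1.0]]
wrist_force: [0.2, -0.5, -2.6]
gripper_width: 0.314
gripper_force: 30.0
```

```bash
python3 pan.py 7
```

```text
[0.56121087 0.34028837 0.23738145] -177.40287161452596 [ 0.23353064 -0.54609365 -2.55624538] 0.3137686137737769
wrist 8362 [558.2 376.3] [150.3  98.5] 20.5 z 0.1482
 above 905 [[0.543, 0.327, 0.197], [0.562, 0.329, 0.216], [0.581, 0.335, 0.225]]
scene 1210 [552.6 402.2] [155.5 157.5] 21.0 z 0.1458
 above 90 [[0.54, 0.326, 0.175], [0.569, 0.331, 0.211], [0.587, 0.421, 0.224]]
top 494 [545.7 401.9] [147.3 156.7] 21.3 z 0.1474
 above 87 [[0.52, 0.326, 0.18], [0.534, 0.429, 0.207], [0.57, 0.446, 0.222]]
```

View pics/wrist7.png

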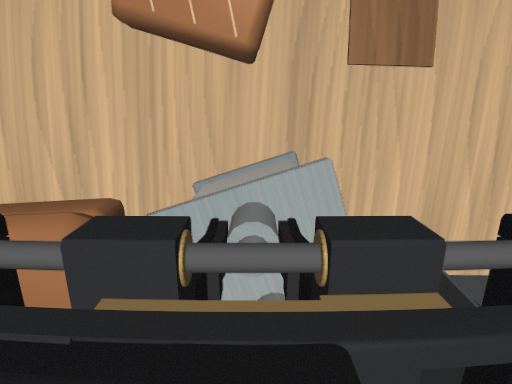

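The 200 g is held upright at (253,225) in front of the platform. I'll move it in and lower gently.

drive_tool --pt "10 0 12 0 0 0 0" --pt "10 1 11 -5 0 0 0" --pt "10 0 4 -10 0 0 0" --pt "10 0 0 -12 0 0 0" --pt "10 0 0 -8 0 0 0"

```text
time_s: 21.52
tcp_pos: [0.5618, 0.3679, 0.2005]
ee_rot: [[0.045, -0.999, -0.003], [-0.999, -0.045, -0.002], [0.001, 0.003, -1.0]]
wrist_force: [-0.3, -0.1, -2.9]
gripper_width: 0.315
gripper_force: 30.0
```

drive_tool --pt "10 0 0 -5 0 0 0" --pt "10 0 0 -3 0 0 0" --pt "10 0 0 -2 0 0 0" --pt "10 0 0 -1.5 0 0 0" --pt "10 0 0 0 0 0 0"

```text
time_s: 21.93
tcp_pos: [0.5627, 0.3676, 0.1917]
ee_rot: [[0.045, -0.999, 0.0], [-0.999, -0.045, 0.0], [-0.0, -0.0, -1.0]]
wrist_force: [-0.5, 0.0, -1.6]
gripper_width: 0.307
gripper_force: 30.0
```

drive_tool --pt "10 0 0 -1.5 0 0 0" --pt "10 0 0 -1.5 0 0 0" --pt "10 0 0 -1 0 0 0" --pt "10 0 0 0 0 0 0" --pt "10 0 0 0 0 0 0"

```text
time_s: 22.35
tcp_pos: [0.5629, 0.3678, 0.1881]
ee_rot: [[0.045, -0.999, 0.001], [-0.999, -0.045, 0.001], [-0.001, -0.001, -1.0]]
wrist_force: [0.2, 0.1, 0.5]
gripper_width: 0.314
gripper_force: 30.0
```

drive_tool --pt "32 0 0 0 0 0 0" --pt "35 0 0 0 0 0 0" --pt "40 0 0 0 0 0 0" --pt "48 0 0 0 0 0 0" --pt "50 0 0 0 0 0 0"

```text
time_s: 22.77
tcp_pos: [0.5626, 0.3676, 0.1875]
ee_rot: [[0.045, -0.999, -0.0], [-0.999, -0.045, -0.0], [0.0, 0.0, -1.0]]
wrist_force: [0.1, 0.3, -0.4]
gripper_width: 0.456
gripper_force: 0.0
```

drive_tool --pt "50 0 0 10 0 0 0" --pt "50 0 0 20 0 0 0" --pt "50 0 0 30 0 0 0" --pt "50 0 -5 30 0 0 0" --pt "50 0 -25 0 0 0 0"

```text
time_s: 23.18
tcp_pos: [0.5653, 0.3412, 0.2854]
ee_rot: [[0.049, -0.999, 0.012], [-0.999, -0.049, 0.008], [-0.007, -0.013, -1.0]]
wrist_force: [0.5, 0.7, 1.6]
gripper_width: 0.496
gripper_force: 0.0
```

drive_tool --pt "50 -10 -36 0 0 0 0" --pt "50 -10 -36 0 0 0 0" --pt "50 -10 -36 0 0 0 0" --pt "50 -5 -20 0 0 0 0" --pt "50 0 0 0 0 0 0"

```text
time_s: 23.6
tcp_pos: [0.5265, 0.2061, 0.2795]
ee_rot: [[0.042, -0.999, 0.001], [-0.999, -0.042, 0.001], [-0.0, -0.001, -1.0]]
wrist_force: [-1.0, 0.6, -0.3]
gripper_width: 0.502
gripper_force: 0.0
```

```bash
python3 pan.py 8;python3 wt.py 9; python3 - <<'E'
from h import *
p=capture('top');A=pts(p,np.ones((384,512),bool))
a=cv2.imread('pics/scene8.png')[90:330,20:440];cv2.imwrite('pics/c8.png',cv2.resize(a,None,fx=1.9,fy=1.9,interpolation=2))
for n in ('scene','top'):
    p=capture(n)
    for l in ('jar_mid','loaf_mid','shaker_mid','scraper_mid'):
        for d in masks_of(l,p)[:1]:
            q=pts(p,d['region']);print(n,l,np.round(d['xy']),np.round(np.percentile(q,5,axis=0),3),np.round(np.percentile(q,95,axis=0),3))
E
```

```text
[0.52647485 0.20608877 0.27949124] -177.59500305225654 [-1.0319197   0.55331692 -0.33367284] 0.5017637172511672
wrist 695 [535.  316.8] [72.8 18.4] 4.6 z 0.144
scene 1408 [552.1 402.2] [155.6 157.7] 19.9 z 0.1424
 above 210 [[0.531, 0.358, 0.172], [0.553, 0.425, 0.19], [0.574, 0.446, 0.21]]
top 292 [541.9 413.6] [184.4 108. ] 37.3 z 0.1446
 above 12 [[0.542, 0.435, 0.192], [0.55, 0.441, 0.202], [0.556, 0.446, 0.214]]
wrist -0.072 none
wrist -0.024 none
wrist 0.024 none
wrist 0.072 none
top -0.072 25 6 ztop 0.0563 c [ 559.5 -197.3] rad 5.3 box [-70.7   1.5]
top -0.024 none
top 0.024 none
top 0.072 11 9 ztop 0.0418 c [555.5 -53.4] rad 6.2 box [74.7 -1.1]
scene -0.072 38 16 ztop 0.0519 c [ 543.4 -205. ] rad 27.4 box [-71.7  -0.2]
scene -0.024 none
scene 0.024 none
scene 0.072 16 1 ztop 0.0665 c [510.9 -54.9] rad 0.0 box [74.  42.9]
[0.52801114 0.20987524 0.27845709] 29
scene jar_mid [136. 250.] [ 0.535 -0.436  0.011] [ 0.604 -0.363  0.13 ]
scene shaker_mid [298. 240.] [ 0.706 -0.003 -0.   ] [0.766 0.057 0.094]
scene scraper_mid [240. 273.] [ 0.675 -0.233 -0.001] [ 0.782 -0.1    0.016]
top jar_mid [353. 178.] [ 0.522 -0.428  0.025] [ 0.59  -0.36   0.133]
top loaf_mid [202. 165.] [0.561 0.134 0.048] [0.686 0.209 0.066]
top shaker_mid [242. 135.] [0.699 0.    0.029] [0.755 0.055 0.097]
top scraper_mid [290. 141.] [ 0.67  -0.231 -0.001] [ 0.774 -0.1    0.018]
```

View pics/c8.png

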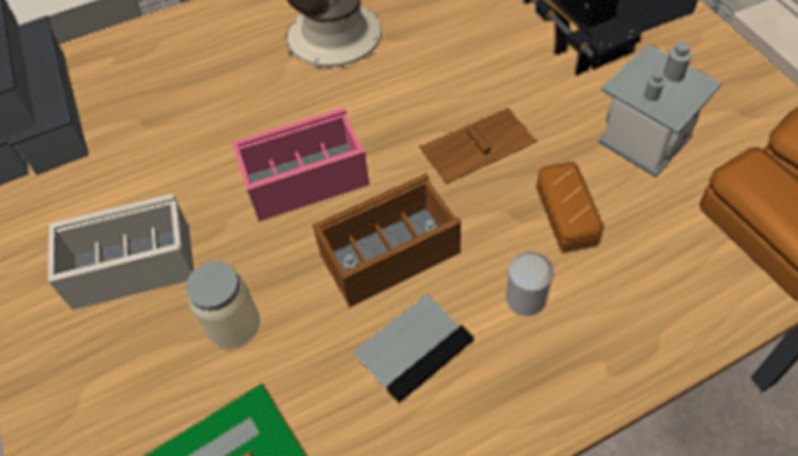

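Both weights stand upright on the platform, at (677,62) and (654,88), and it has sunk about 14 mm. The lid lies flat at (478,145), the small weights stand in the box at (349,262) and (430,225), and everything else is where it was.

```bash
python3 -c "
from station import finish_job
print(finish_job())"
```

```text
the job is handed in; nothing more can be done
None
```

The 500 g and 200 g weights stand upright on the scale, which has sunk about 14 mm as expected for 700 g; the lid lies flat on the table, the two small weights are still in the box, nothing else was disturbed, and the job is handed in at about 24 s.

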